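Re-clip an electronic price label and hold its pairing button

ROBOT

A 6-joint arm with a two-finger parallel gripper is mounted at the origin on a cart in front of the work surface, level with it; the furniture and walls round the work are solid. World frame = base frame: x ahead of the robot, y to its left, z up, the work surface at z = 0. Lengths are in m, angles in degrees, forces in N, time in s.
With the tool pointing down it reaches from about 0.4 to 0.825 m from the base axis. Payload 7 kg.
Tool frame: the origin (TCP) lies midway between the tips of the shut fingers; the grasp point (between the pads) lies 19 mm behind it; z points along the fingers, y is the direction in which the jaws open and shut (so a half turn about z gives the same grasp; the last joint's range is limited). The gripper opens to 88 mm and grips with 3 to 60 N. Pads are 19 mm wide; open, the fingers measure 130 mm over their backs; the gripper's body (78 mm by 193 mm) begins 47 mm behind the grasp point.
Start: joints at [89.903, 20.546, 0.682, 0, -70.136, -16.507], TCP at [0.193, 0.647, 0.227] pointing down, gripper open.
Joint ranges: [-176.03, 176.03], [-82.01, 121.73], [-58.28, 71.71], [-173.87, 95.51], [-174.79, -0.11], [-173.66, 173.66]. Speed limits (degrees/s): [136.94, 136.94, 172.46, 180, 180, 180].

INTERFACE

Orientations are given as a 3x3 rotation matrix whose columns are the frame's x, y, z axes.
In Python, from rig import robot gives the robot as it stands. Calls block until the motion is done:
- robot.goto(position, orientation): joint-space move of the TCP to a pose.
- robot.servo_line(position, ori=None, speed=0.15): straight line of the TCP; ori=None keeps the orientation; speed is the mean speed in m/s.
- robot.movej(angles): joint-space move.
- robot.move_gripper(opening): opening from 0.0 (shut) to 1.0 (fully open); the grip force is fixed at half the most; returns when the fingers have stopped.
- robot.dwell(seconds).
- robot.ik(position, orientation): joint angles nearest the present ones, or None.
- robot.grab_frame(name): name is "scene" or "side" or "wrist"; returns (picture, depth): 400x640x3 uint8, red, green, blue; 400x640 float32, m along the optical axis (not along the pixel's ray), 0 where there is no reading.
- robot.camera_info(name): a dict with "vfov" (degrees; the focal length in pixels is half the picture's height over the tangent of half this angle, whatever the lens; pixels are square), "cx", "cy" (the principal point, pixels), "k1" (the pictures are not rectified: a ray, as slopes to the right and down, at radius r is drawn at 1 + k1 r^2 times it, then the intrinsics apply), "view" (4x4, takes a point from world to camera coordinates); the wrist camera has in their place "T_tool_cam" (4x4, takes a point from camera to tool coordinates, whose origin is the TCP and whose axes are the flange's). Camera axes: x right, y down, z forward; pixel columns grow to the right and rows downward; lengths in m; the calibration is good to about 2 mm. A picture is of the moment at which its call begins: read the wrist's pose just before it. camera_info takes no time and is no camera call.
A pose or a line that the arm cannot do raises robot.Unreachable and nothing moves.
- robot.job_done(): hands the job in, once; it reports no verdict.
Readings, each from a call of its own:
- robot.read_t(): time.
- robot.read_qpos(): joint angles.
- robot.read_qvel(): joint speeds.
- robot.read_effort(): joint torques, N m.
- robot.read_position(): TCP position.
- robot.read_tcp_rot(): TCP orientation.
- robot.read_force(): force on the tool from outside, world axes, zero at the start.
- robot.read_ft_torque(): the same for the moment, N m.
- robot.read_grip_width(): opening from 0.0 (shut) to 1.0 (fully open).
Only numpy, scipy, OpenCV 4.12 (cv2) and the standard library are available. Lean on these libraries where they do the work, as an engineer would, in place of code of your own. Each camera call takes 0.05 s, during which the arm holds its last target.

TASK

The electronic price label is still clipped to the front edge of the empty, sold-out tray: squeeze its two finger tabs, take it off, clip it fully seated and screen outward onto the middle of the front edge of the tray that holds the chocolate bars, and let go of it. Then take the blue stylus out of its block, reach its tip down through the hole in the label's top and press the orange pairing button at the bottom all the way in. Finish while still holding the button down with the stylus in the gripper, and leave the bars and the two cocoa tins where they are.

Things in the scene. Friction and masses are not known exactly. Their poses are not given: they have to be found in the camera images.
- label_tabs (a point): Squeeze point, midway between the label's two grey finger tabs when squeezed, 38 mm above its seat; axes as price_label. Tabs: 24 mm wide (y), 22 to 50 mm above the seat, rising from the case's flat top (22 mm). The front one is fixed, outer face 15.2 mm in front (-x) of here; the rear one is the jaw's lever and leans back, outer face 24 to 30 mm behind (+x), more at its upper end
- label_seat (a point): Middle of the label's seat, 38 mm below label_tabs and 0.8 mm behind it (axes as price_label): rests on the middle of the 6 mm thick edge that the label is clipped to
- label_hole (a point): Centre of the mouth of the round hole, 11 mm wide, in the label's flat top, 24 mm to the +y side of the tabs' middle, straight over the edge that it is clipped to, 22 mm above the seat. Axes as price_label. The orange pairing button fills its bottom: top 8 mm below the mouth, goes down 4 mm more
- label_screen (a point): Centre of the label's outer, screen face, 16 mm in front (-x) of the seat and 15 mm below it
- price_label: Electronic price label, 90 g: white case 72 mm wide (y), blank screen looking to its -x, with a clamp astride a tray's edge. The case hangs 40 mm down outside the edge (-x), a sprung black jaw 40 mm wide reaches 26 mm down inside (+x), a flat seat between them rests on the edge. Origin: middle of the seat; x from screen to jaw, y along the edge, z up
- label_jaw (a joint): Clamp hinge, rad: 0 clamped on a 6 mm edge, 0.35 squeezed to its stop, -0.25 shut on nothing. At the stop (about 10 N; grip with 25 N or more) the rear tab is upright, both tabs measure 30.5 mm over all, centred on label_tabs, and the slot for the edge runs from 2.4 mm in front of to 12 mm behind label_tabs (along x). Let go, it springs shut with about 6 N
- pair_button (a joint): Pairing button, m: 0 out, 0.004 fully in; sprung, starts to move at about 1 N and is fully in at about 4 N
- tray_full_front (a point): Middle of the top of the front edge of the tray with four dark chocolate bars: the label's seat goes here. The two trays are equal open boxes of light wood, fixed, 120 mm deep (x), 150 wide (y), 60 high, walls 6 mm; this point is 60 mm above the table, half-way through the wall. Axes: x to the tray's inside and back, y along the edge, z up
- tray_empty_front (a point): The same point of the empty tray, to which the label is clipped at the start
- stylus_grip (a point): Middle of the round blue handle (15 mm thick, 60 mm long) of the stylus, 40 g, which stands upright, handle on top of its wooden block, steel shaft in the block's hole. z along the stylus towards the handle's end; handle 30 mm to either side of here, tip 84 mm below. The shaft is 7 mm thick, its last 26 mm 5 mm with a rounded tip
- stylus_tip (a point): Rounded tip of the stylus, 84 mm below stylus_grip; at the start it is 54 mm down in the block's hole (10 mm wide)
- stylus: The whole stylus; origin at its tip, z along it towards the handle
- stylus_block: Wooden block that holds the stylus, fixed, 50 x 50 mm on a 66 mm foot, 68 mm high; origin under its centre
- red_tin: Round red cocoa tin with a pale lid, 64 mm across and high, origin at its foot; a bystander
- cocoa_tin_2: Round green cocoa tin with a pale lid, 64 mm across and high, origin at its foot; a bystander
- tray_bar_1: Dark wrapped chocolate bar, 92 x 27 x 9 mm, flat in its tray; a bystander
- tray_bar_2: Dark wrapped chocolate bar, 92 x 27 x 9 mm, flat in its tray; a bystander
- tray_bar_3: Dark wrapped chocolate bar, 92 x 27 x 9 mm, flat in its tray; a bystander
- tray_bar_4: Dark wrapped chocolate bar, 92 x 27 x 9 mm, flat in its tray; a bystander

How it is judged:
By the outcome, as a careful person would: the job done as asked, in the order asked, and still so for the second after the job is handed in, while the arm keeps its last pose, push and grip.
It also fails if it takes over 58 s, if anything falls off the work surface, if the arm or the gripper's body presses on something with over 40 N, if the wrist force passes 120 N, or if a joint passes its speed limit or range.

## Working session

There is one attempt and no reset: what is moved stays moved. The work goes in short steps, each a Python script; the robot and the scene stay as the last script left them, time stands still between calls to the robot, and variables do not carry over. Pictures are saved under pics/ and viewed, and the job is handed in when it is done.

```bash
ls; mkdir -p pics
python3 - <<'E'
from rig import robot
import cv2,numpy as np
np.set_printoptions(precision=4,suppress=True)
for n in ["scene","side","wrist"]:
    p,d=robot.grab_frame(n)
    cv2.imwrite(f"pics/{n}0.png",p[:,:,::-1]); np.save(f"pics/{n}0d.npy",d)
    print(n,robot.camera_info(n))
print(robot.read_t(),robot.read_position(),robot.read_tcp_rot(),robot.read_grip_width(),robot.read_force())
E
```

```text
pics
scene {'vfov': 57.58245029835119, 'cx': 316.6758646273838, 'cy': 203.708102847055, 'k1': 0.0238635202779813, 'view': array([[ 0.9102, -0.4141, -0.011 , -0.418 ],
       [-0.3163, -0.6776, -0.6639,  0.2247],
       [ 0.2675,  0.6078, -0.7477,  1.0088],
       [ 0.    ,  0.    ,  0.    ,  1.    ]])}
side {'vfov': 43.18787573651702, 'cx': 321.09557326598406, 'cy': 205.1014786226703, 'k1': -0.1519913396312998, 'view': array([[-0.9937, -0.1113, -0.0128,  0.458 ],
       [-0.0618,  0.6403, -0.7656,  0.1091],
       [ 0.0934, -0.76  , -0.6431,  1.3739],
       [ 0.    ,  0.    ,  0.    ,  1.    ]])}
wrist {'vfov': 61.978504724860755, 'cx': 316.25643690935584, 'cy': 200.55302325227387, 'k1': 0.02397816517503663, 'T_tool_cam': array([[-0.    , -0.9642, -0.265 ,  0.0701],
       [ 1.    , -0.0002,  0.0006, -0.0009],
       [-0.0006, -0.265 ,  0.9642, -0.1591],
       [ 0.    ,  0.    ,  0.    ,  1.    ]])}
0.15 [0.1928 0.6465 0.2258] [[ 0.9583 -0.2858 -0.0002]
 [-0.2858 -0.9583 -0.0013]
 [ 0.0001  0.0013 -1.    ]] 1.0033241633368086 [ 1.3761 -0.8513  0.3649]
```

View pics/scene0.png

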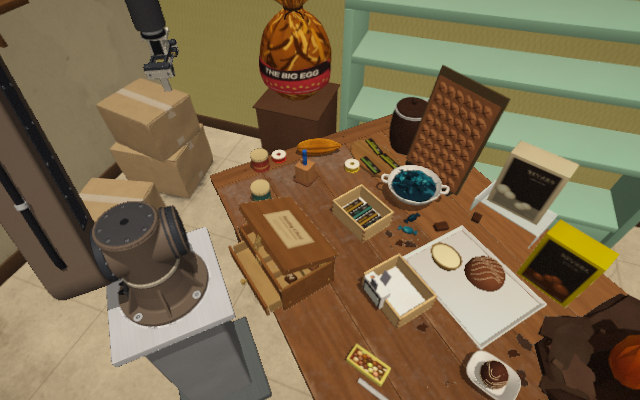

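View pics/side0.png

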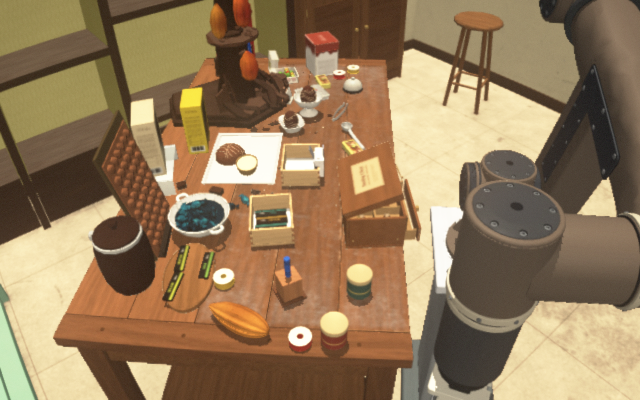

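View pics/wrist0.png

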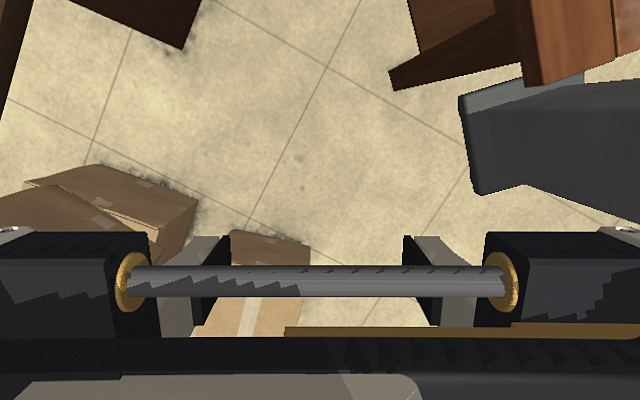

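The scene view shows the empty tray with the label on its left edge at about (376,287), the full tray at (362,213), the stylus in its block at (305,165), and the tins at (260,190) and (260,158). Next I'll turn these into positions.

```bash
cat > h.py <<'E'
import numpy as np,cv2
np.set_printoptions(precision=4,suppress=True)
def K(ci):
    f=200/np.tan(np.radians(ci['vfov']/2)); return f
def undist(ci,uv):
    f=K(ci); uv=np.atleast_2d(np.asarray(uv,float))
    d=(uv-[ci['cx'],ci['cy']])/f; s=d.copy()
    for _ in range(20):
        s=d/(1+ci['k1']*(s**2).sum(1,keepdims=True))
    return s
def camT(ci,pose=None):
    "cam->world"
    if 'view' in ci: return np.linalg.inv(ci['view'])
    T=np.eye(4);T[:3,:3]=pose[1];T[:3,3]=pose[0]
    return T@ci['T_tool_cam']
def cloud(ci,d,pose=None):
    h,w=d.shape; uu,vv=np.meshgrid(np.arange(w),np.arange(h))
    s=undist(ci,np.c_[uu.ravel(),vv.ravel()])
    z=d.ravel(); P=np.c_[s*z[:,None],z]; T=camT(ci,pose)
    W=P@T[:3,:3].T+T[:3,3]; W[z==0]=np.nan
    return W.reshape(h,w,3)
def onplane(ci,uv,zp,pose=None):
    s=undist(ci,uv); T=camT(ci,pose)
    D=np.c_[s,np.ones(len(s))]@T[:3,:3].T; o=T[:3,3]
    return o+D*((zp-o[2])/D[:,2:3])
def proj(ci,P,pose=None):
    T=np.linalg.inv(camT(ci,pose)); P=np.atleast_2d(P)@T[:3,:3].T+T[:3,3]
    s=P[:,:2]/P[:,2:]; s=s*(1+ci['k1']*(s**2).sum(1,keepdims=True))
    return s*K(ci)+[ci['cx'],ci['cy']]
E
python3 - <<'E'
from rig import robot
from h import *
for n,b in [("scene",[(330,440,180,330)]),("side",[(240,330,135,250)])]:
    p=cv2.imread(f"pics/{n}0.png")
    x0,x1,y0,y1=b[0]; c=cv2.resize(p[y0:y1,x0:x1],None,fx=4 if n=="scene" else 5,fy=4 if n=="scene" else 5,interpolation=cv2.INTER_CUBIC)
    print(c.shape); cv2.imwrite(f"pics/{n}crop.png",c)
    d=np.load(f"pics/{n}0d.npy"); W=cloud(robot.camera_info(n),d)
    pts={"scene":[(376,287),(400,280),(362,213),(345,222),(305,155),(305,180),(260,187),(260,155)],"side":[(318,158),(300,160),(272,215),(270,240),(287,265),(288,290),(359,270),(334,322)]}[n]
    for u,v in pts: print(n,(u,v),W[v,u])
    m=(np.abs(W[...,2]-0.06)<0.004)
    cv2.imwrite(f"pics/{n}m60.png",(m*255).astype(np.uint8))
    ys,xs=np.where(m); q=W[m];
E
```

```text
(600, 440, 3)
scene (376, 287) [ 0.4885 -0.2893  0.0936]
scene (400, 280) [ 0.5939 -0.2598  0.0034]
scene (362, 213) [ 0.6122 -0.0114  0.0141]
scene (345, 222) [ 0.5463 -0.0216  0.0147]
scene (305, 155) [0.518  0.2192 0.1095]
scene (305, 180) [0.5053 0.1975 0.0188]
scene (260, 187) [nan nan nan]
scene (260, 155) [0.3958 0.3371 0.0623]
(575, 450, 3)
side (318, 158) [ 0.4981 -0.2549  0.0796]
side (300, 160) [ 0.5712 -0.3492  0.0018]
side (272, 215) [ 0.6106 -0.055   0.0096]
side (270, 240) [0.5944 0.0575 0.0183]
side (287, 265) [0.5138 0.2301 0.1108]
side (288, 290) [0.5121 0.2496 0.0444]
side (359, 270) [0.3466 0.1859 0.064 ]
side (334, 322) [0.3926 0.3465 0.0633]
```

View pics/scenecrop.png

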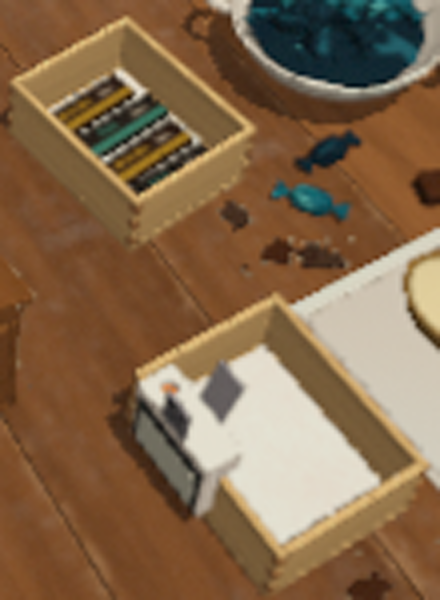

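View pics/sidecrop.png

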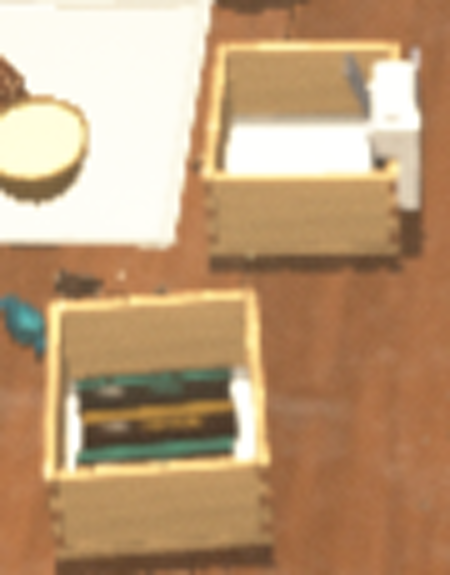

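Run:
```python
from rig import robot
from h import *
# top-down height map from both cams, 2.5mm/px... x up, y left
W=[]
C=[]
for n in ["scene","side"]:
    d=np.load(f"pics/{n}0d.npy"); w=cloud(robot.camera_info(n),d).reshape(-1,3); c=cv2.imread(f"pics/{n}0.png").reshape(-1,3)
    W.append(w);C.append(c)
for i,n in enumerate(["scene","side"]):
    w=W[i];c=C[i]
    img=np.zeros((400,700,3),np.uint8); hm=np.full((400,700),-1.)
    X=((0.85-w[:,0])/0.0015); Y=((0.45-w[:,1])/0.0015)
    ok=np.isfinite(X)&(X>=0)&(X<400)&(Y>=0)&(Y<700)&(w[:,2]>-0.02)&(w[:,2]<0.4)
    o=np.where(ok)[0]; o=o[np.argsort(w[o,2])]
    for j in o:
        a,b=int(X[j]),int(Y[j]); img[a:a+2,b:b+2]=c[j]
    for k in range(0,700,67): cv2.putText(img,"%.1f"%(0.45-k*0.0015),(k,10),0,.35,(255,255,255),1)
    for k in range(0,400,67): cv2.putText(img,"%.2f"%(0.85-k*0.0015),(0,k+5),0,.35,(255,255,255),1)
    cv2.imwrite(f"pics/top_{n}.png",img)
    # heights on coarse grid (max)
    print(n,"max z mm, rows x .80->.30 step .04; cols y .4->-.45 step .05")
    for x in np.arange(.8,.25,-.04):
        print("%.2f"%x,[int(1000*np.nanmax(w[(abs(w[:,0]-x)<.02)&(abs(w[:,1]-y)<.025),2],initial=-.01)) for y in np.arange(.4,-.46,-.05)])
```

```text
scene max z mm, rows x .80->.30 step .04; cols y .4->-.45 step .05
0.80 [3, 3, 29, 30, 30, 29, 58, 78, 85, 69, 59, 20, 18, 11, 49, 53, 42, 11]
0.76 [5, 4, 18, 18, 28, 30, 55, 62, 71, 59, 56, 3, 45, 48, 49, 45, 33, 11]
0.72 [4, 4, 17, 17, 28, 28, 55, 57, 57, 58, 17, 16, 47, 49, 48, 9, 10, 10]
0.68 [3, 3, 49, 22, 25, 4, 2, 3, 61, 63, 63, 10, 18, 48, 13, 9, 11, 14]
0.64 [-10, 61, 57, 4, 4, 4, 3, 63, 66, 18, 62, 7, 17, 16, 62, 61, 18, 17]
0.60 [-10, 61, 58, 4, 3, 4, 4, 60, 19, 19, 62, 4, 63, 61, 62, 60, 3, 3]
0.56 [3, 57, 50, 66, 71, 3, 4, 61, 62, 61, 61, 5, 61, 10, 10, 61, 4, 3]
0.52 [4, 4, 3, 128, 128, 5, 4, 61, 61, 4, 5, 4, 62, 109, 109, 61, 3, 4]
0.48 [23, 26, 4, 72, 71, 4, 3, 3, 4, 3, 3, 3, 60, 111, 112, 3, 3, 3]
0.44 [24, 64, 4, 5, 4, 3, 4, 3, -10, -10, 131, 135, 136, 4, 4, 2, 22, 24]
0.40 [62, 66, 66, 3, 4, -10, -10, 137, 142, 145, 148, 150, 151, 5, 5, 23, 25, 25]
0.36 [3, 66, 64, -10, 66, 65, -10, 154, 159, 161, 165, 166, 168, 3, 4, 3, 24, 19]
0.32 [3, 4, 4, 4, 66, 66, -10, 171, 174, 177, 180, 182, 185, 4, 4, 3, 4, 3]
0.28 [3, 4, 3, 3, 3, 3, 3, 186, 189, 189, 191, 190, 189, 6, 3,
[... 432 characters left out ...]
, 61, 18, 16]
0.60 [31, 62, 56, 5, 4, 3, 4, 62, 17, 18, 59, 1, 62, 61, 61, 61, -10, 2]
0.56 [31, 55, 43, 68, 71, 4, 5, 61, 60, 61, 61, 2, 60, 1, 9, 62, -10, 3]
0.52 [3, 28, 6, 131, 130, 4, 3, 61, 58, 4, 4, 3, 60, 107, 105, 61, -10, 2]
0.48 [25, 25, 4, 71, 70, 4, 4, 2, 5, 5, 3, 2, 58, 109, 109, 3, 4, 3]
0.44 [26, 64, 4, 3, 5, 4, 5, 4, 3, 3, 128, 134, 133, 2, 2, 1, 19, 24]
0.40 [64, 66, 65, 3, 4, 4, 4, 135, 141, 143, 148, 149, 150, -10, -10, 24, 25, 24]
0.36 [4, 65, 61, 69, 66, 65, 6, 153, 157, 159, 165, 167, 168, -10, -10, -10, 24, 9]
0.32 [4, 4, 4, 62, 67, 64, 5, 170, 173, 176, 178, 180, 184, -10, -10, -10, -10, 3]
0.28 [4, 3, 4, 3, 4, 6, 5, 184, 186, 188, 188, 188, 188, -10, -10, -10, 0, 2]
```

View pics/top_scene.png

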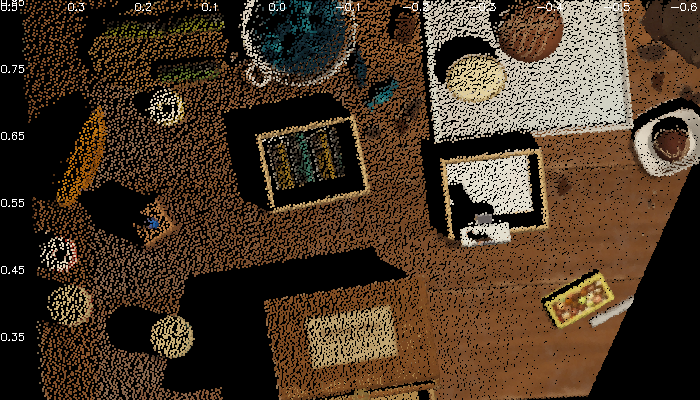

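View pics/top_side.png

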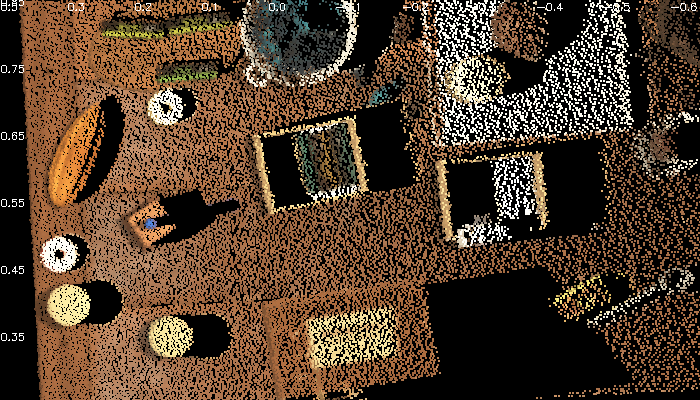

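```bash
cat >> h.py <<'E'
def Rdown(yaw):
    "tray yaw (rad): tool y=-tray x, tool x=-tray y, z down"
    c,s=np.cos(yaw),np.sin(yaw)
    return np.array([[s,-c,0],[-c,-s,0],[0,0,-1.]])
def shot(robot,name,fn):
    pose=(np.array(robot.read_position()),np.array(robot.read_tcp_rot()))
    p,d=robot.grab_frame(name); cv2.imwrite(f"pics/{fn}.png",p[:,:,::-1]); np.savez(f"pics/{fn}.npz",p=p,d=d,pos=pose[0],R=pose[1])
    return p,d,pose
E
python3 - <<'E'
from rig import robot
from h import *
ci=robot.camera_info("wrist")
R=Rdown(np.radians(6))
for tgt,q in [([.50,-.31,.26],[.495,-.30,.08]),([.55,-.1,.26],[.55,-.065,.06]),([.52,.14,.26],[.52,.18,.1])]:
    print(proj(ci,q,(np.array(tgt),R)), robot.ik(tgt,R))
E
```

```text
[[320.7045 188.89  ]] [-12.7714  11.2867  -7.6859   0.     -71.0274  18.7714]
[[313.6349 205.8701]] [  9.7611   8.455  -11.1851   0.     -70.3599  -3.7611]
[[312.8521 221.6813]] [ 35.9333   6.4478 -13.5513   0.     -70.0009 -29.9333]
```

Run:
```python
from rig import robot
from h import *
R=Rdown(np.radians(8))
for n,t in [("st",[.52,.22,.27]),("full",[.56,-.03,.26]),("emp",[.50,-.27,.26])]:
    robot.goto(t,R); print(robot.read_t(),robot.read_position(),abs(np.array(robot.read_qvel())).max())
    robot.dwell(0.15)
    shot(robot,"wrist",n)
print(robot.read_t())
```

```text
2.1 [0.5198 0.2208 0.2698] 0.33791852429746644
3.2917 [ 0.5602 -0.0293  0.2601] 1.1525502721743301
4.4667 [ 0.5004 -0.2693  0.26  ] 1.116902824375725
4.6667
```

```bash
ls pics
```

```text
emp.npz
emp.png
full.npz
full.png
scene0.png
scene0d.npy
scenecrop.png
scenem60.png
side0.png
side0d.npy
sidecrop.png
sidem60.png
st.npz
st.png
top_scene.png
top_side.png
wrist0.png
wrist0d.npy
```

View pics/emp.png

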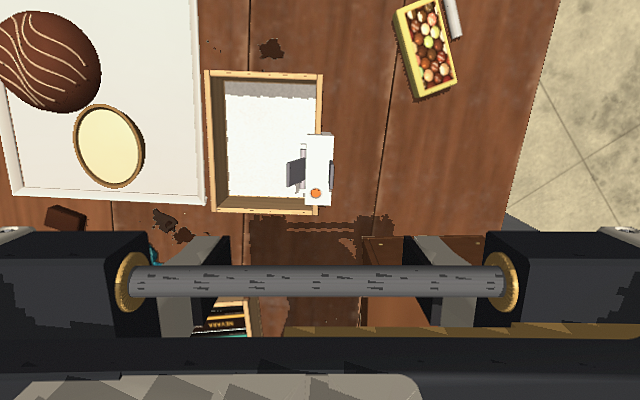

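View pics/full.png

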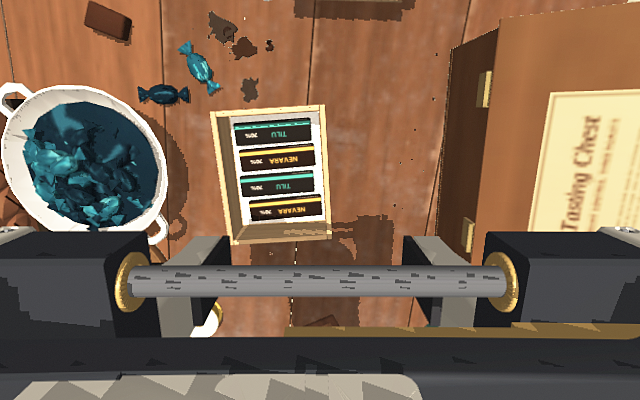

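View pics/st.png

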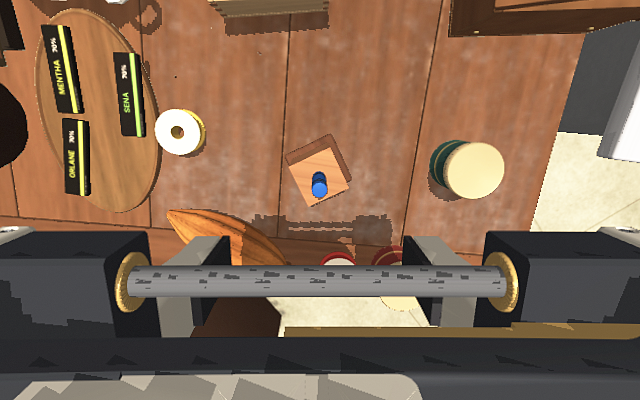

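```bash
cat > fit.py <<'E'
from rig import robot
from h import *
from scipy.optimize import least_squares
def rectdist(q,hx,hy):
    # signed dist to rectangle boundary
    a=np.abs(q)-[hx,hy]
    out=np.linalg.norm(np.maximum(a,0),axis=1); ins=np.minimum(a.max(1),0)
    return out+ins
def fit(P,c0,yaw0):
    def r(p):
        c,s=np.cos(p[2]),np.sin(p[2]); R=np.array([[c,-s],[s,c]])
        q=(P[:,:2]-p[:2])@R
        return rectdist(q,.057,.072)
    o=least_squares(r,[*c0,yaw0],loss="soft_l1",f_scale=.0015)
    p=o.x; f=p[:2]-.057*np.array([np.cos(p[2]),np.sin(p[2])])
    return p,f,np.abs(r(p)).mean()
ciw=robot.camera_info("wrist")
src={}
for n in ["emp","full"]:
    z=np.load(f"pics/{n}.npz"); src["wrist_"+n]=cloud(ciw,z['d'],(z['pos'],z['R']))
for n in ["scene","side"]: src[n]=cloud(robot.camera_info(n),np.load(f"pics/{n}0d.npy"))
for tray,c0 in [("emp",(.56,-.31)),("full",(.61,-.05))]:
    for k,W in src.items():
        if k.startswith("wrist") and k!="wrist_"+tray: continue
        w=W.reshape(-1,3); m=(abs(w[:,0]-c0[0])<.1)&(abs(w[:,1]-c0[1])<.105)&(abs(w[:,2]-.06)<.005)
        P=w[m]
        for it in range(2):
            p,f,e=fit(P,c0,.15)
            c,s=np.cos(p[2]),np.sin(p[2]); q=(P[:,:2]-p[:2])@np.array([[c,-s],[s,c]])
            P=P[abs(rectdist(q,.057,.072))<.006]
        print(tray,k,len(P),"z",np.median(P[:,2]),"centre",p[:2],"yaw",np.degrees(p[2]),"front",f,e)
E
python3 fit.py
```

```text
emp wrist_emp 2712 z 0.06060577619835167 centre [ 0.5594 -0.2922] yaw 6.162937309313063 front [ 0.5027 -0.2984] 0.0016675604544018454
emp scene 432 z 0.05866507236384344 centre [ 0.5595 -0.2918] yaw 6.297855021434464 front [ 0.5029 -0.2981] 0.001752865102516232
emp side 155 z 0.05748653272529658 centre [ 0.5575 -0.288 ] yaw 6.227985508281462 front [ 0.5008 -0.2942] 0.0019446580223506642
full wrist_full 2596 z 0.060625638126151016 centre [ 0.6045 -0.0195] yaw 11.94462565325174 front [ 0.5488 -0.0313] 0.0016158568087697952
full scene 310 z 0.05919578496993544 centre [ 0.6044 -0.0188] yaw 11.658486554751363 front [ 0.5485 -0.0303] 0.0017738778676177512
full side 224 z 0.057653445741141396 centre [ 0.6033 -0.0156] yaw 11.408414251384462 front [ 0.5474 -0.0269] 0.0018517836830863243
```

Run:
```python
from rig import robot
from h import *
ci=robot.camera_info("wrist")
z=np.load("pics/emp.npz"); W=cloud(ci,z['d'],(z['pos'],z['R']))
yaw=np.radians(6.2); ax=np.array([np.cos(yaw),np.sin(yaw)]); ay=np.array([-np.sin(yaw),np.cos(yaw)])
f=np.array([.5028,-.2982])
def loc(W): return np.stack([(W[...,:2]-f)@ax,(W[...,:2]-f)@ay,W[...,2]],-1)
L=loc(W)
m=(abs(L[...,2]-.082)<.003)&(abs(L[...,0])<.04)&(abs(L[...,1])<.08)
m[235:]=False
q=L[m]; print("case top n",len(q),"z",np.median(q[:,2]),"x pct",np.percentile(q[:,0],[1,5,50,95,99]),"y pct",np.percentile(q[:,1],[.5,2,50,98,99.5]))
# yaw of top region
ys,xs=np.where(m); g=W[m][:,:2].astype(np.float32); r=cv2.minAreaRect(g*1000); print("minrect",r)
m=(L[...,2]>.09)&(L[...,2]<.13)&(abs(L[...,0])<.05)&(abs(L[...,1])<.08); m[235:]=False
q=L[m]; 
for lo,hi in [(-.05,-.002),(.005,.05)]:
    k=q[(q[:,0]>lo)&(q[:,0]<hi)]; 
    if len(k): print("tab",len(k),"x",np.percentile(k[:,0],[2,50,98]),"y",np.percentile(k[:,1],[2,50,98]),"z",np.percentile(k[:,2],[2,98]))
# button
p=z['p'].astype(int); mo=(p[...,0]>180)&(p[...,1]<130)&(p[...,2]<90)
mo&=(abs(L[...,0])<.04)&(abs(L[...,1])<.06); ys,xs=np.where(mo); print("orange px",len(xs),xs.mean(),ys.mean()); 
b=onplane(ci,[(xs.mean(),ys.mean())],.074,(z['pos'],z['R'])); print("button",b,loc(b))
# scene cloud also
for n in["scene","side"]:
    Ls=loc(cloud(robot.camera_info(n),np.load(f"pics/{n}0d.npy")))
    m=(abs(Ls[...,2]-.082)<.004)&(abs(Ls[...,0])<.04)&(abs(Ls[...,1])<.08); q=Ls[m]; print(n,len(q),np.percentile(q[:,1],[1,50,99]),np.percentile(q[:,0],[1,50,99]))
c=cv2.resize(z['p'][60:225,195:345,::-1],None,fx=3.6,fy=3.6,interpolation=cv2.INTER_CUBIC); cv2.imwrite("pics/empcrop.png",c)
# stylus
z=np.load("pics/st.npz"); pose=(z['pos'],z['R']); W=cloud(ci,z['d'],pose); p=z['p'].astype(int)
mb=(p[...,2]>p[...,0]+60)&(abs(W[...,0]-.52)<.05)&(abs(W[...,1]-.19)<.08); q=W[mb]; print("blue",len(q),np.nanpercentile(q,[2,50,98],axis=0))
t=q[q[:,2]>.124]; print("top face",len(t),t.mean(0),t.min(0),t.max(0))
t=W[(abs(W[...,2]-.068)<.003)&(abs(W[...,0]-.52)<.06)&(abs(W[...,1]-.19)<.08)]; print("block",len(t),cv2.minAreaRect((t[:,:2]*1000).astype(np.float32)))
for n in ["scene","side"]:
    p=cv2.imread(f"pics/{n}0.png").astype(int); W=cloud(robot.camera_info(n),np.load(f"pics/{n}0d.npy"))
    mb=(p[...,0]>p[...,2]+50)&(abs(W[...,0]-.52)<.05)&(abs(W[...,1]-.2)<.08); q=W[mb]
    for lo in (.07,.09,.11):
        k=q[(q[:,2]>lo)&(q[:,2]<lo+.02)]; print(n,lo,len(k),k.mean(0))
```

```text
case top n 1730 z 0.08311245447703294 x pct [-0.0149 -0.0133 -0.0011  0.0111  0.0166] y pct [-0.0158 -0.0149  0.0165  0.0546  0.0556]
minrect ((501.6768798828125, -278.02484130859375), (33.076351165771484, 72.10033416748047), 6.112356185913086)
tab 132 x [-0.0159 -0.0134 -0.0118] y [0.0083 0.0187 0.031 ] z [0.0923 0.1124]
tab 286 x [0.0194 0.024  0.0293] y [0.0084 0.0197 0.031 ] z [0.0911 0.1097]
orange px 5 313.4 192.0
button [[ 0.5008 -0.2534  0.074 ]] [[0.0028 0.0448 0.074 ]]
scene 267 [-0.0139  0.014   0.0572] [-0.015   0.0013  0.0197]
side 106 [-0.0129  0.0275  0.0613] [-0.0155 -0.0015  0.016 ]
blue 259 [[0.5102 0.2149 0.087 ]
 [0.5167 0.2194 0.1285]
 [0.5228 0.2283 0.1301]]
top face 191 [0.5163 0.2213 0.1287] [0.5095 0.2149 0.124 ] [0.523  0.2288 0.1309]
block 1693 ((515.9853515625, 222.2632598876953), (50.123233795166016, 50.398475646972656), 33.57310485839844)
scene 0.07 12 [0.5162 0.2176 0.08  ]
scene 0.09 19 [0.5154 0.2179 0.0999]
scene 0.11 17 [0.5146 0.2193 0.1229]
side 0.07 6 [0.5149 0.2292 0.0814]
side 0.09 19 [0.5155 0.2288 0.0988]
side 0.11 28 [0.5152 0.2256 0.126 ]
```

View pics/empcrop.png

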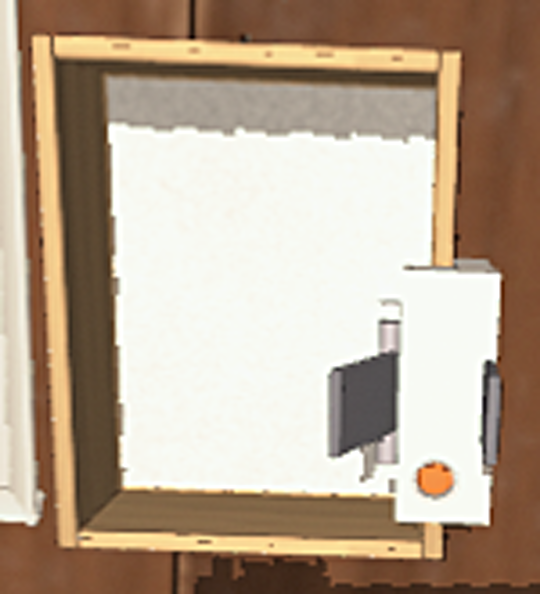

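```bash
cat > geo.py <<'E'
import numpy as np
YE=np.radians(6.15); YF=np.radians(11.8)
def axes(y): return np.array([np.cos(y),np.sin(y)]),np.array([-np.sin(y),np.cos(y)])
FE=np.array([.5028,-.2982]); FF=np.array([.5487,-.0310])
axE,ayE=axes(YE); axF,ayF=axes(YF)
SEAT_E=FE+.0199*ayE
TABS_E=SEAT_E-.0008*axE
E
python3 - <<'E'
from rig import robot
from h import *; from geo import *
W=cloud(robot.camera_info("scene"),np.load("pics/scene0d.npy")).reshape(-1,3)
c=W[(W[:,2]>.12)&(W[:,0]<.5)&(W[:,0]>.25)&(W[:,1]<.1)&(W[:,1]>-.35)]
for n,ctr,yaw in [("E",TABS_E,YE),("F",FF-.0033*axF,YF)]:
    ax,ay=axes(yaw); q=np.c_[(c[:,:2]-ctr)@ax,(c[:,:2]-ctr)@ay,c[:,2]]
    k=q[(abs(q[:,0])<.105)&(abs(q[:,1])<.055)]; print(n,ctr,len(k),k.max(0) if len(k) else "", k.min(0) if len(k) else "")
for z in [.26,.15,.085]: print(robot.ik([*TABS_E,z],Rdown(YE)))
for z in [.26,.15,.085]: print(robot.ik([*FF,z],Rdown(YF)))
E
```

```text
E [ 0.4999 -0.2785] 0  
F [ 0.5455 -0.0317] 0  
[ -9.5402   9.736   -9.6253   0.     -70.6387  15.6902]
[ -9.5402  14.5116 -18.5874   0.     -56.901   15.6902]
[ -9.5402  18.5155 -22.8244   0.     -48.6601  15.6902]
[ 17.1924   7.5335 -12.2832   0.     -70.1833  -5.3924]
[ 17.1924  12.4745 -21.3639   0.     -56.1616  -5.3924]
[ 17.1924  16.6398 -25.6866   0.     -47.6736  -5.3924]
```

```bash
python3 - <<'E'
from rig import robot
from h import *; from geo import *
R=Rdown(YE)
robot.goto([*TABS_E,.15],R); robot.dwell(.1); print(robot.read_position(),robot.read_force())
robot.servo_line([*TABS_E,.085],speed=.08); robot.dwell(.1); print(robot.read_t(),robot.read_position(),robot.read_force())
shot(robot,"wrist","g1"); shot(robot,"side","g1s")
E
python3 - <<'E'
import cv2,numpy as np
a=cv2.imread("pics/g1s.png")[100:230,240:380]; a=cv2.resize(a,None,fx=4,fy=4,interpolation=cv2.INTER_CUBIC)
cv2.imwrite("pics/g1sc.png",a)
E
```

```text
[ 0.5017 -0.2788  0.1524] [-0.2301 -0.5255 -0.0189]
6.35 [ 0.5003 -0.2786  0.0856] [0.3302 0.0515 0.3418]
```

View pics/g1.png

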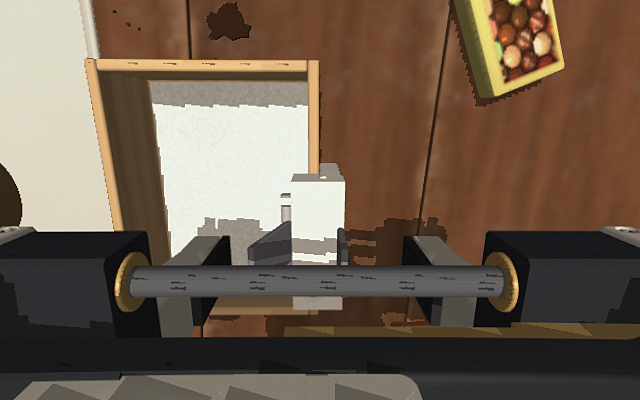

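View pics/g1sc.png

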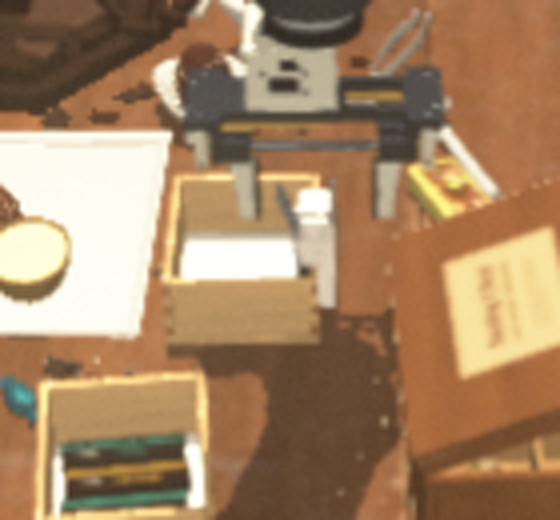

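The fingers straddle both tabs: inner faces are at columns 230 and 403, tabs at about 255 and 348. Next I squeeze.

Run:
```python
from rig import robot
from h import *; from geo import *
robot.move_gripper(.6); print(robot.read_grip_width(),robot.read_force())
robot.move_gripper(0.0); robot.dwell(.3)
print(robot.read_t(),"w mm",robot.read_grip_width()*88,robot.read_position(),robot.read_force(),robot.read_ft_torque())
shot(robot,"wrist","g2")
```

```text
0.6035636457429718 [2.3271 0.5186 1.38  ]
8.05 w mm 30.183494411222437 [ 0.4998 -0.2785  0.0849] [-0.9055  0.6532  1.3484] [0.0313 0.2791 0.0272]
```

View pics/g2.png

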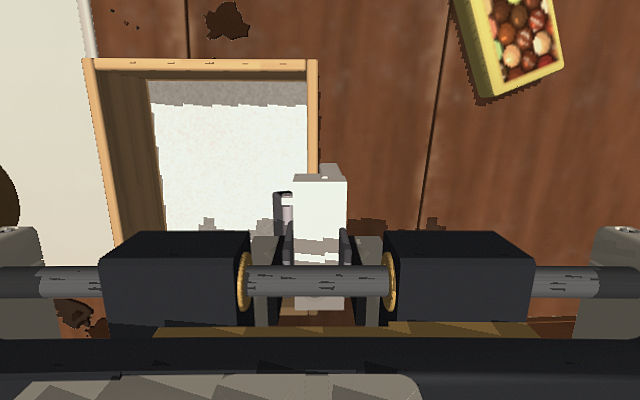

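Width is 30.2 mm, so the clamp is at its stop. Next: ease forward slightly, lift, and carry it over.

Run:
```python
from rig import robot
from h import *; from geo import *
p=TABS_E-.002*axE
robot.servo_line([*p,.085],speed=.03); print(robot.read_force())
robot.servo_line([*p,.105],speed=.05); print(robot.read_force(),robot.read_grip_width()*88)
robot.servo_line([*p,.175],speed=.12); robot.dwell(.1); print(robot.read_force(),robot.read_grip_width()*88)
shot(robot,"wrist","g3")
q=FF-(.0008+.0025)*axF
robot.goto([*q,.17],Rdown(YF)); robot.dwell(.2)
print(robot.read_t(),robot.read_position(),robot.read_tcp_rot()[:,1],robot.read_force(),robot.read_grip_width()*88)
shot(robot,"wrist","g4"); shot(robot,"side","g4s"); shot(robot,"scene","g4c")
a=cv2.imread("pics/g4s.png")[120:270,220:370]; b=cv2.imread("pics/g4c.png")[130:280,300:450]
cv2.imwrite("pics/g4m.png",cv2.resize(np.hstack([a,b]),None,fx=2.6,fy=2.6,interpolation=cv2.INTER_CUBIC))
```

```text
[0.0272 0.2006 0.1171]
[-0.949   0.5789 -1.3217] 30.355932714668107
[ 0.0306  0.0183 -1.2649] 30.2153522828457
10.975 [ 0.5454 -0.0329  0.17  ] [-0.9793 -0.2027  0.0002] [ 0.4976 -0.5049 -0.741 ] 29.759136395427905
```

View pics/g4.png

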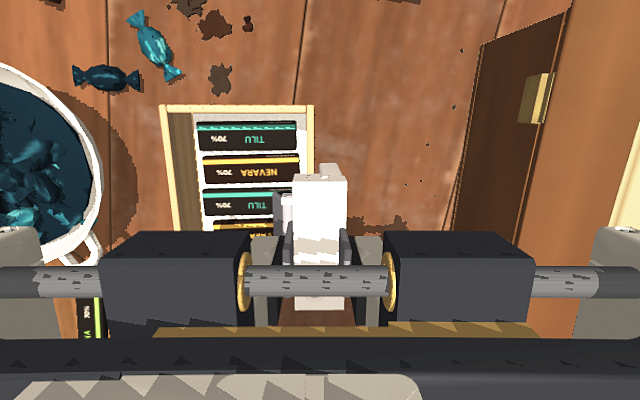

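View pics/g4m.png

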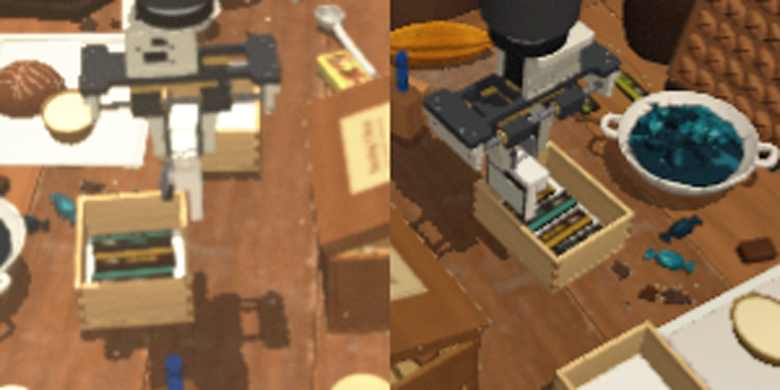

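Run:
```python
from rig import robot
from h import *; from geo import *
q=FF-(.0008+.0025)*axF
robot.servo_line([*q,.105],Rdown(YF),speed=.08); robot.dwell(.1); f0=np.array(robot.read_force()); print(robot.read_position(),f0)
for z in np.arange(.100,.0815,-.0015):
    robot.servo_line([*q,z],speed=.03); f=np.array(robot.read_force())-f0; print("%.4f"%z,robot.read_position(),f)
    if np.linalg.norm(f)>6: break
robot.dwell(.2); print(robot.read_t(),robot.read_position(),robot.read_force(),robot.read_grip_width()*88)
shot(robot,"wrist","p1"); shot(robot,"side","p1s"); shot(robot,"scene","p1c")
a=cv2.imread("pics/p1s.png")[140:260,240:360]; b=cv2.imread("pics/p1c.png")[150:270,310:430]
cv2.imwrite("pics/p1m.png",cv2.resize(np.hstack([a,b]),None,fx=3.3,fy=3.3,interpolation=cv2.INTER_CUBIC))
```

```text
[ 0.5459 -0.0316  0.1056] [ 0.0047 -1.349  -0.9922]
0.1000 [ 0.5453 -0.0317  0.0998] [-0.4417  1.2616  0.7263]
0.0985 [ 0.5454 -0.0317  0.0984] [ 0.4337  1.7843 -0.0223]
0.0970 [ 0.5454 -0.0317  0.0969] [-0.2429  1.6249 -0.0761]
0.0955 [ 0.5454 -0.0317  0.0954] [ 0.4577  1.6682 -1.1544]
0.0940 [ 0.5454 -0.0317  0.0939] [0.3165 1.8349 0.186 ]
0.0925 [ 0.5454 -0.0317  0.0924] [-0.0949  0.9586  0.2352]
0.0910 [ 0.5454 -0.0317  0.0909] [0.0732 0.9996 1.2196]
0.0895 [ 0.5454 -0.0317  0.0894] [0.3957 1.7877 0.5464]
0.0880 [ 0.5454 -0.0317  0.0879] [-0.2295  1.9525  1.7386]
0.0865 [ 0.5454 -0.0317  0.0864] [0.4628 1.6372 0.2041]
0.0850 [ 0.5454 -0.0317  0.0849] [0.1922 1.8824 0.1071]
0.0835 [ 0.5461 -0.0317  0.0845] [-1.6213  0.6662  7.6822]
15.4583 [ 0.5461 -0.0316  0.0845] [-1.3686  0.2855  6.3257] 29.98401942085775
```

View pics/p1.png

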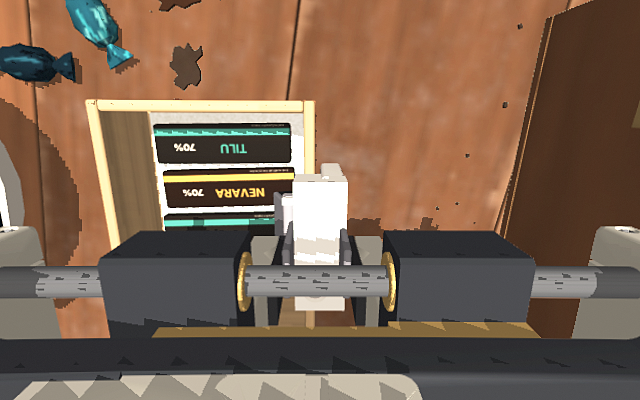

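View pics/p1m.png

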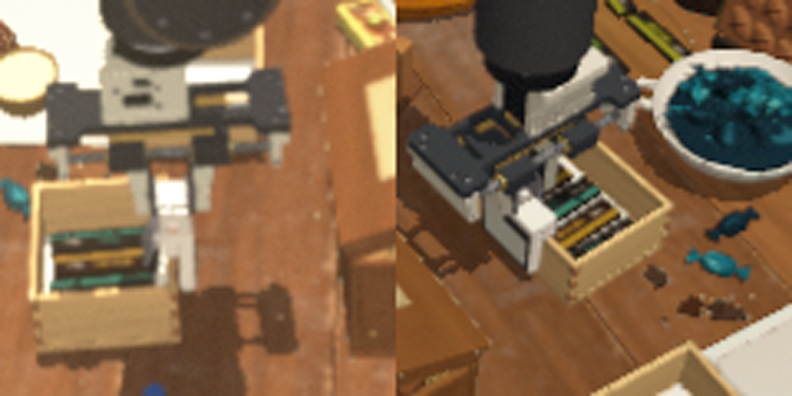

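Run:
```python
from rig import robot
from h import *; from geo import *
for d in (.0015,.0005,-.0002):
    q=FF-(.0008+d)*axF
    robot.servo_line([*q,.0837],speed=.03); print(d,robot.read_position(),robot.read_force())
    f=np.array(robot.read_force())[:2]@axF
    if f<-6: break
robot.move_gripper(.5); print(robot.read_grip_width(),robot.read_position(),robot.read_force())
robot.move_gripper(1.0); robot.dwell(.2); print(robot.read_t(),robot.read_position(),robot.read_force())
p=robot.read_position()
robot.servo_line([*q,.16],speed=.12)
robot.goto([*(FF+.045*ayF),.26],Rdown(YF)); robot.dwell(.2)
shot(robot,"wrist","p2"); shot(robot,"scene","p2c"); shot(robot,"side","p2s");print(robot.read_t())
```

```text
0.0015 [ 0.5468 -0.0315  0.0845] [-2.2638  0.8666  6.718 ]
0.0005 [ 0.5477 -0.0314  0.0845] [-1.1772 -0.5887  6.18  ]
-0.0002 [ 0.5484 -0.0313  0.0845] [-1.6896 -0.4751  6.9239]
0.5026350377322343 [ 0.5482 -0.031   0.0837] [1.3173 0.2982 0.1389]
17.975 [ 0.5481 -0.0311  0.0837] [-0.2969 -0.5631  0.496 ]
19.625
```

View pics/p2.png

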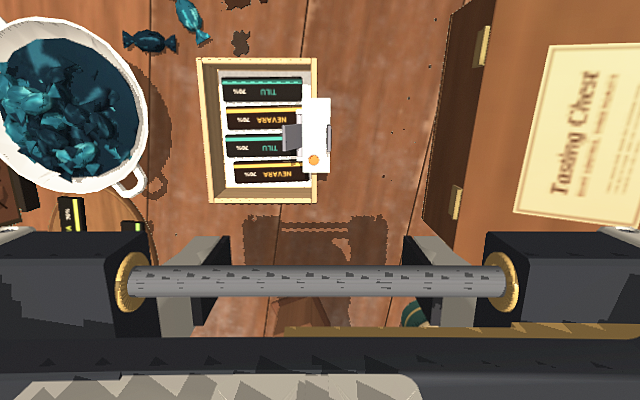

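The label now sits on the full tray's front edge, case at (317,135) and button at (314,160). I'll measure how it sits.

Run:
```python
import io,contextlib
with contextlib.redirect_stdout(io.StringIO()):
    from fit import *
from geo import *
ci=robot.camera_info("wrist")
def ana(fn,c0):
    z=np.load(f"pics/{fn}.npz"); pose=(z['pos'],z['R']); W=cloud(ci,z['d'],pose); W[235:]=np.nan
    w=W.reshape(-1,3); m=(abs(w[:,0]-c0[0])<.1)&(abs(w[:,1]-c0[1])<.105)&(abs(w[:,2]-.0605)<.004); P=w[m]
    for it in range(3):
        p,f,e=fit(P,c0,.15); c,s=np.cos(p[2]),np.sin(p[2]); q=(P[:,:2]-p[:2])@np.array([[c,-s],[s,c]])
        P=P[(abs(rectdist(q,.057,.072))<.006)]
        # drop jaw/label area near front
    ax,ay=axes(p[2]); L=np.stack([(W[...,:2]-f)@ax,(W[...,:2]-f)@ay,W[...,2]],-1)
    print(fn,"front",f,"yaw",np.degrees(p[2]),e)
    m=(abs(L[...,2]-.082)<.004)&(abs(L[...,0])<.04)&(abs(L[...,1])<.08); q=L[m]
    print(" top z",np.median(q[:,2]),"x",np.percentile(q[:,0],[1,5,50,95]),"y",np.percentile(q[:,1],[.5,2,98,99.5]))
    # tilt of the top plane
    A=np.c_[q[:,:2],np.ones(len(q))]; k=np.linalg.lstsq(A,q[:,2],rcond=None)[0]; print(" tilt deg x,y",np.degrees(k[:2]), "minrect",cv2.minAreaRect((W[m][:,:2]*1000).astype(np.float32)))
    m=(L[...,2]>.09)&(L[...,2]<.13)&(abs(L[...,0])<.05)&(abs(L[...,1])<.08); q=L[m]
    for lo,hi in [(-.05,-.002),(.005,.05)]:
        k=q[(q[:,0]>lo)&(q[:,0]<hi)]
        if len(k): print(" tab",len(k),"x",np.percentile(k[:,0],[2,50,98]),"y",np.percentile(k[:,1],[2,50,98]),"z",np.percentile(k[:,2],[2,98]))
    pp=z['p'].astype(int); mo=(pp[...,0]>150)&(pp[...,0]-pp[...,2]>100)&(abs(L[...,0])<.02)&(abs(L[...,1])<.06)&(L[...,1]>.015)&(L[...,2]>.066); ys,xs=np.where(mo)
    b=onplane(ci,[(xs.mean(),ys.mean())],.074,pose); print(" orange",len(xs),xs.mean(),ys.mean(),b,(b[0,:2]-f)@ax,(b[0,:2]-f)@ay, W[mo].mean(0))
ana("emp",(.56,-.292)); ana("p2",(.605,-.02))
z=np.load("pics/p2.npz"); c=cv2.resize(z['p'][45:215,190:350,::-1],None,fx=3.5,fy=3.5,interpolation=cv2.INTER_CUBIC); cv2.imwrite("pics/p2crop.png",c)
```

```text
emp front [ 0.5029 -0.2982] yaw 6.099789209780402 0.0016275328790368681
 top z 0.08312062630004044 x [-0.015  -0.0134 -0.0011  0.0113] y [-0.0158 -0.0149  0.0546  0.0556]
 tilt deg x,y [-0.3111 -0.1772] minrect ((502.6297302246094, -277.871826171875), (34.85759353637695, 72.10273742675781), 6.112357139587402)
 tab 132 x [-0.0159 -0.0134 -0.0119] y [0.0082 0.0187 0.031 ] z [0.0923 0.1124]
 tab 286 x [0.0194 0.024  0.0292] y [0.0084 0.0198 0.031 ] z [0.0911 0.1097]
 orange 62 315.35483870967744 192.7741935483871 [[ 0.4987 -0.2528  0.074 ]] 0.0006247309251530436 0.04559956818788933 [ 0.4987 -0.2529  0.0748]
p2 front [ 0.549  -0.0311] yaw 11.789719208119037 0.0015873722600114146
 top z 0.0829049124346623 x [-0.0151 -0.0136 -0.001   0.0111] y [-0.0344 -0.0335  0.0355  0.0366]
 tilt deg x,y [-0.8081 -0.2723] minrect ((549.9057006835938, -29.724590301513672), (33.12440490722656, 71.22929382324219), 11.532244682312012)
 tab 131 x [-0.0157 -0.0137 -0.0119] y [-0.0113  0.0001  0.0113] z [0.1035 0.1122]
 tab 320 x [0.0192 0.0241 0.029 ] y [-0.011  -0.0001  0.0117] z [0.0905 0.1098]
 orange 81 313.358024691358 159.6172839506173 [[ 0.5446 -0.0063  0.074 ]] 0.0007047121844027894 0.025171884187164765 [ 0.5446 -0.0064  0.0749]
```

View pics/p2crop.png

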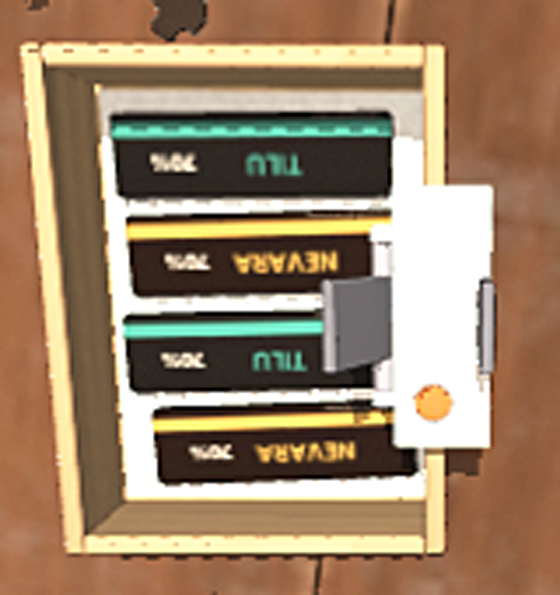

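Run:
```python
from rig import robot
from h import *; from geo import *
S=np.array([.5162,.2220]); R=Rdown(YF)
for z in (.2,.085): print(robot.ik([*S,z],R))
robot.goto([*S,.20],R); robot.dwell(.1)
robot.servo_line([*S,.15],speed=.15); robot.servo_line([*S,.085],speed=.1); robot.dwell(.1)
print(robot.read_position(),robot.read_force())
robot.move_gripper(.3); robot.move_gripper(0); robot.dwell(.2)
print(robot.read_t(),"w",robot.read_grip_width()*88,robot.read_position(),robot.read_force(),robot.read_ft_torque())
shot(robot,"wrist","s1")
robot.servo_line([*S,.11],speed=.06); print(robot.read_force())
robot.servo_line([*S,.21],speed=.15); robot.dwell(.1); print(robot.read_t(),robot.read_grip_width()*88,robot.read_force(),robot.read_position())
shot(robot,"side","s2s"); shot(robot,"scene","s2c"); shot(robot,"wrist","s2")
a=cv2.imread("pics/s2s.png")[150:330,210:390]; b=cv2.imread("pics/s2c.png")[80:260,230:410]
cv2.imwrite("pics/s2m.png",cv2.resize(np.hstack([a,b]),None,fx=2.2,fy=2.2,interpolation=cv2.INTER_CUBIC))
```

```text
[ 43.2291  11.0645 -16.0335   0.     -62.902  -31.4291]
[ 43.2291  17.6647 -24.1334   0.     -48.2019 -31.4291]
[0.5167 0.2224 0.0859] [ 0.4728 -0.2467 -0.1611]
23.6667 w 14.418595664593408 [0.5162 0.222  0.085 ] [ 0.2642 -0.0217  0.1786] [ 0.0266 -0.0845 -0.0333]
[-0.2125 -0.1977 -0.8445]
25.2 14.36262587905636 [-0.2446 -0.2475 -0.3673] [0.5156 0.2216 0.2086]
```

View pics/s2m.png

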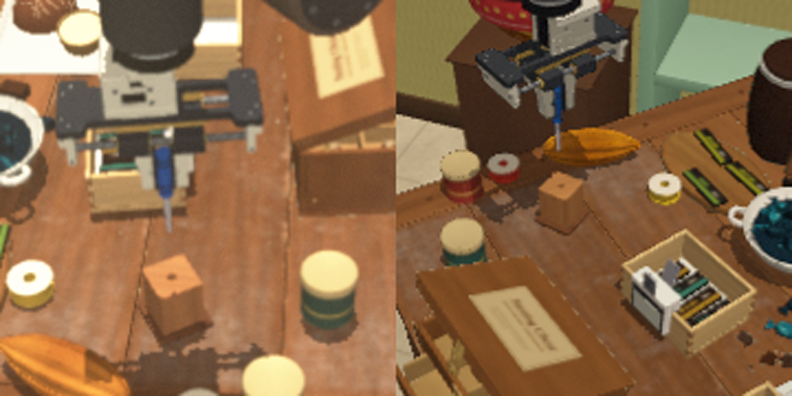

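View pics/s2.png

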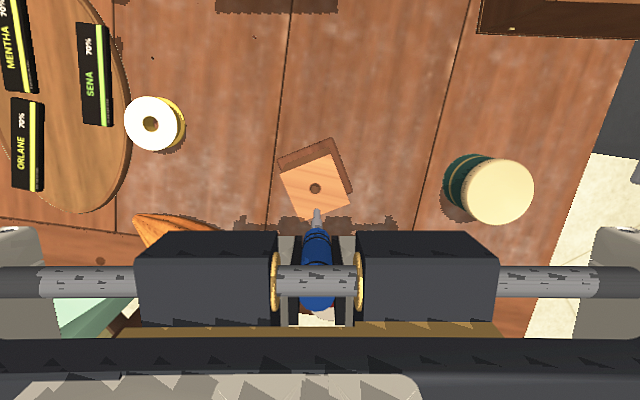

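Run:
```python
from rig import robot
from h import *; from geo import *
ci=robot.camera_info("wrist"); z=np.load("pics/s2.npz"); pose=(z['pos'],z['R'])
W=lambda h:z['pos']+z['R']@np.array([0,0,h])
print("pred tip wrist",proj(ci,W(.071),pose),"25mm up",proj(ci,W(.046),pose),"tip x+-2mm",proj(ci,W(.071)+z['R']@[.002,0,0],pose))
out=[]
v=z['p'][150:260,270:365,::-1].copy(); out.append(cv2.resize(v,None,fx=5,fy=5,interpolation=cv2.INTER_CUBIC))
cv2.imwrite("pics/s2w.png",out[0])
ims=[]
for n,f in (("side","s2s"),("scene","s2c")):
    zz=np.load(f"pics/{f}.npz"); c=robot.camera_info(n); u=proj(c,W(.071))[0]; u2=proj(c,W(-.019))[0]; print(n,"pred tip",u,u2)
    x0,y0=int(u[0])-35,int(u[1])-60; im=cv2.resize(zz['p'][y0:y0+80,x0:x0+70,::-1],None,fx=5,fy=5,interpolation=cv2.INTER_CUBIC)
    for q in (u,u2): cv2.circle(im,(int((q[0]-x0+.5)*5),int((q[1]-y0+.5)*5)),3,(0,0,255),-1)
    ims.append(im)
cv2.imwrite("pics/s2t.png",np.hstack(ims))
```

```text
pred tip wrist [[315.3467 209.6024]] 25mm up [[315.2739 220.7845]] tip x+-2mm [[315.3446 206.944 ]]
side pred tip [286.1143 254.2347] [283.6506 225.4734]
scene pred tip [303.7261 148.0599] [302.6379 125.029 ]
```

View pics/s2w.png

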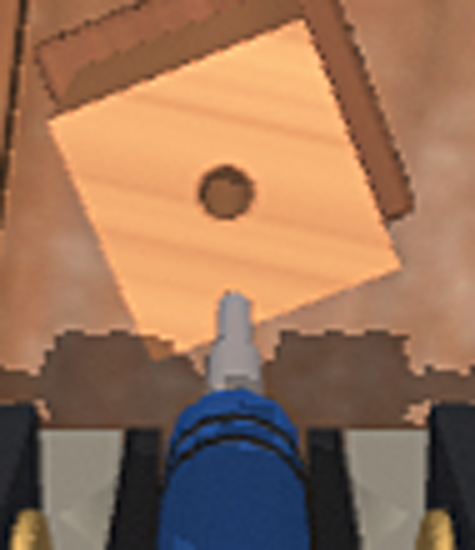

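View pics/s2t.png

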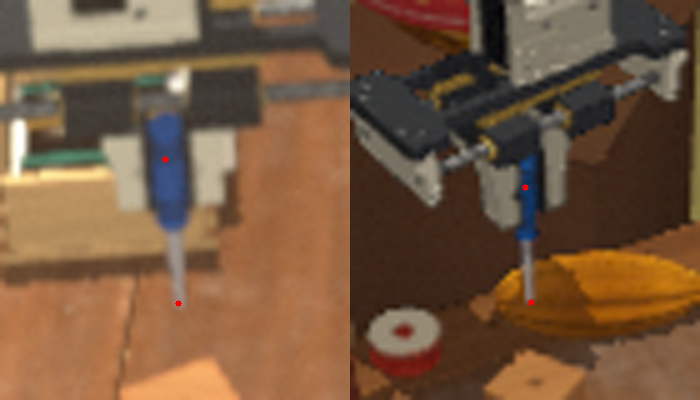

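Run:
```python
from rig import robot
from h import *; from geo import *
H=np.array([.5443,-.0073]); R=Rdown(YF)
robot.goto([*H,.205],R); robot.dwell(.1)
robot.servo_line([*H,.160],R,speed=.08); robot.dwell(.3); print(robot.read_t(),robot.read_position(),robot.read_force())
ims=[]
for n,s in (("wrist",4),("side",6),("scene",6)):
    p,d,pose=shot(robot,n,"h_"+n)
    tip=pose[0]+pose[1]@[0,0,.071]; ci=robot.camera_info(n); u=proj(ci,tip,pose)[0]; h=proj(ci,[*H,.082],pose)[0]; print(n,u,h)
    w=200//s//1; x0,y0=int(u[0])-20,int(u[1])-25; im=cv2.resize(p[y0:y0+50,x0:x0+40,::-1],(400,500),interpolation=cv2.INTER_CUBIC)
    ims.append(im[:, :]); print(x0,y0)
cv2.imwrite("pics/h_all.png",cv2.resize(np.hstack(ims),(800,333)))
cv2.imwrite("pics/h_w.png",ims[0])
```

```text
27.375 [ 0.5445 -0.0073  0.1604] [-0.6148  0.0159 -0.604 ]
wrist [315.3494 209.6014] [315.6901 206.6985]
295 184
side [290.43   205.9663] [290.6371 208.0212]
270 180
scene [343.4081 203.1101] [343.2679 204.7375]
323 178
```

View pics/h_all.png

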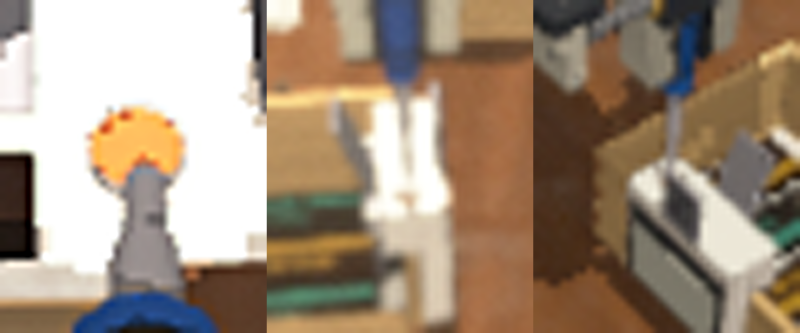

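View pics/h_wrist.png

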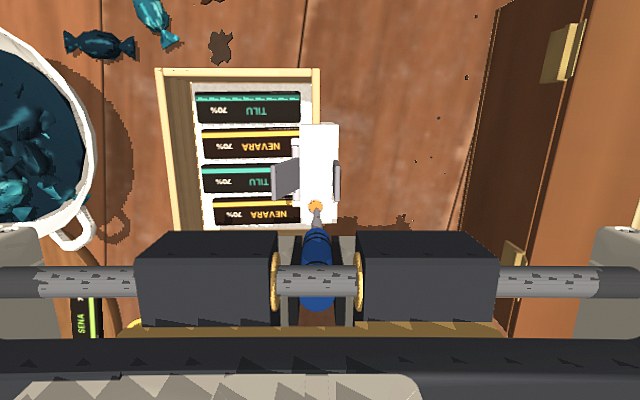

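Run:
```python
from rig import robot
from h import *; from geo import *
H=np.array([.5443,-.0073])+.0009*axF; R=Rdown(YF)
robot.servo_line([*H,.160],speed=.03); robot.dwell(.1); f0=np.array(robot.read_force()); print(f0)
def st(z,sp=.03):
    robot.servo_line([*H,z],speed=sp); robot.dwell(.08); f=np.array(robot.read_force())-f0; print("%.4f"%z,robot.read_t(),robot.read_position(),f); return f
for z in (.156,.153,.150,.148,.1465,.1455,.1445,.1435,.1425,.1415,.1405,.1398,.1391,.1384,.1377):
    f=st(z)
    if z>.147 and np.linalg.norm(f)>4: print("touch early");break
    if f[2]>9: break
print(robot.read_grip_width()*88)
ims=[]
for n in ("wrist","side","scene"):
    p,d,pose=shot(robot,n,"b_"+n)
    u=proj(robot.camera_info(n),[*H,.085],pose)[0]
    x0,y0=int(u[0])-30,int(u[1])-40; ims.append(cv2.resize(p[y0:y0+75,x0:x0+60,::-1],(264,330),interpolation=cv2.INTER_CUBIC))
cv2.imwrite("pics/b_all.png",np.hstack(ims))
```

```text
[ 0.0759 -0.011  -0.6053]
0.1560 28.2417 [ 0.5451 -0.0072  0.1559] [-0.276  -0.1996  0.4331]
0.1530 28.575 [ 0.5452 -0.0071  0.153 ] [ 0.6524 -0.038   0.9269]
0.1500 28.9083 [ 0.5451 -0.0071  0.1499] [0.6769 0.0838 0.4655]
0.1480 29.2417 [ 0.5452 -0.0071  0.148 ] [-0.6396  1.3197  0.4964]
0.1465 29.575 [ 0.5452 -0.0071  0.1465] [ 0.5345 -1.3406 -0.2012]
0.1455 29.9083 [ 0.5452 -0.0071  0.1455] [0.5909 0.0455 0.526 ]
0.1445 30.2417 [ 0.5452 -0.0071  0.1445] [0.7045 0.1551 0.3748]
0.1435 30.575 [ 0.5454 -0.0071  0.1436] [ 0.7247 -0.696   1.8931]
0.1425 30.9083 [ 0.5454 -0.0071  0.1426] [0.6771 0.2272 1.3721]
0.1415 31.2417 [ 0.5453 -0.0071  0.1416] [1.3669 1.4811 2.2735]
0.1405 31.575 [ 0.5453 -0.0071  0.1406] [0.8192 0.1927 1.9426]
0.1398 31.9083 [ 0.5453 -0.0071  0.1399] [0.9822 0.4055 3.2288]
0.1391 32.2417 [ 0.5453 -0.0071  0.1391] [1.622  0.0233 3.4109]
0.1384 32.575 [ 0.5453 -0.0071  0.1386] [1.4665 0.5483 4.6701]
0.1377 32.9083 [ 0.5454 -0.0071  0.1383] [1.028  0.5304 8.9774]
14.552758632661455
```

View pics/b_all.png

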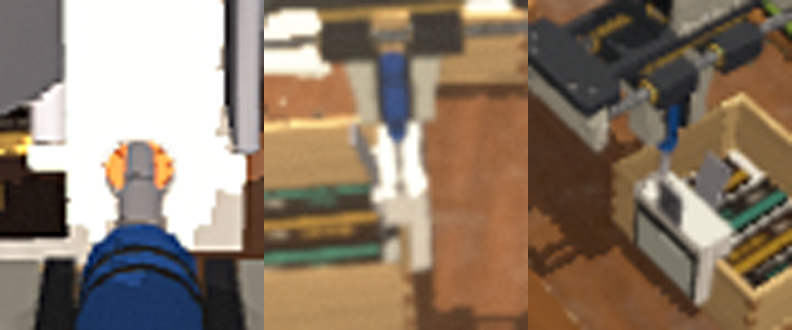

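Run:
```python
from rig import robot
from h import *; from geo import *
H=np.array([.5443,-.0073])+.0009*axF
robot.servo_line([*H,.1374],speed=.03)
for _ in range(4):
    robot.dwell(.25); print(robot.read_t(),robot.read_position(),robot.read_force(),robot.read_grip_width()*88)
ci=robot.camera_info("wrist"); p,d,pose=shot(robot,"wrist","fin"); W=cloud(ci,d,pose)
f=np.array([.549,-.0311]); L=np.stack([(W[...,:2]-f)@axF,(W[...,:2]-f)@ayF,W[...,2]],-1); L[225:]=np.nan
m=(abs(L[...,2]-.082)<.004)&(abs(L[...,0])<.016)&(L[...,1]>-.04)&(L[...,1]<.04); q=L[m]
k=np.linalg.lstsq(np.c_[q[:,:2],np.ones(len(q))],q[:,2],rcond=None)[0]; print("top z",np.median(q[:,2]),"tilt",np.degrees(k[:2]),"y",np.percentile(q[:,1],[.5,99.5]),"x",np.percentile(q[:,0],[1,99]))
shot(robot,"scene","fin_c"); a=cv2.imread("pics/fin_c.png")[130:330,230:450]; cv2.imwrite("pics/fin_cc.png",cv2.resize(a,None,fx=2.8,fy=2.8,interpolation=cv2.INTER_CUBIC))
```

```text
33.5583 [ 0.5455 -0.0071  0.1382] [0.1859 0.9476 9.0026] 15.172118537911517
33.8083 [ 0.5455 -0.0071  0.1382] [-1.5389  0.8656  9.7652] 14.544706994966
34.0583 [ 0.5455 -0.0072  0.1382] [-0.8256  0.8718  9.7371] 14.588435160370704
34.3083 [ 0.5455 -0.0071  0.1382] [ 0.2344 -0.2105  9.3797] 14.666084588175169
top z 0.08289770988778254 tilt [-1.0203 -0.1702] y [-0.0353  0.0296] x [-0.0149  0.0153]
```

View pics/fin_cc.png

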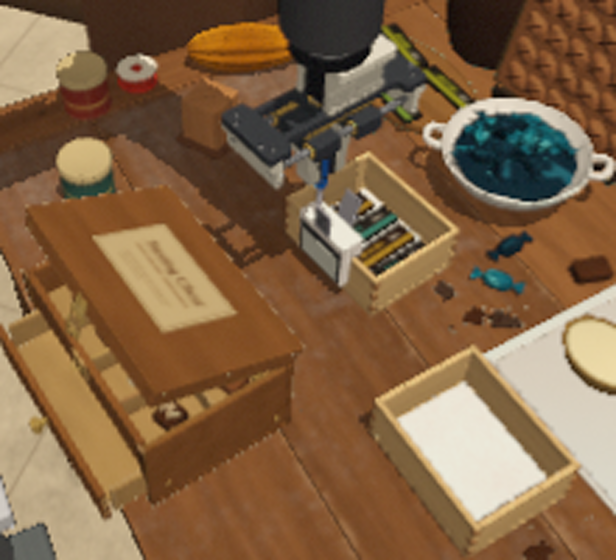

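View pics/fin.png

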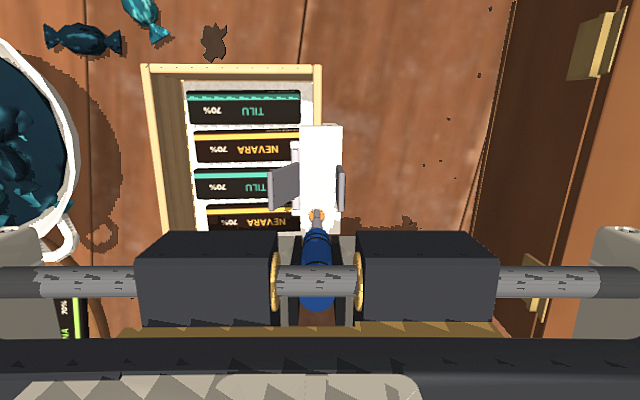

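Run:
```python
from rig import robot
print(robot.read_force(),robot.read_t()); robot.job_done(); print(robot.read_t(),robot.read_position(),robot.read_force())
```

```text
[ 5.94931352e-03 -8.12463715e-03  8.67114645e+00] 34.4083
the job is handed in; nothing more can be done
the job is handed in; nothing more can be done
```

The label is now clipped to the chocolate tray, and I handed the job in at 34.4 s (limit 58 s) with the stylus gripped and still pressing the pairing button.

**Label:** I squeezed the tabs to their stop (30.2 mm measured, 30.5 mm given), took the label off, and seated it on the full tray's front edge, where it met about 7 N of contact force. After release, the camera put it within about 1 mm of the middle. Its top height (82.9 mm) and tab positions match the original clamped state, and the screen faces outward. The fitted tilt of the case top was a bit higher than before: 0.8° after release and 1.0° under the press, against 0.3° at the start. The final fit used a partly hidden view.

**Button:** The force rose from about 1 N to 4 N over roughly 4 mm, then climbed steeply to 9 N, which fits a button pressed fully in. It was holding about 9 N at hand-in.

**One mismatch:** The button bottomed out about 2–3 mm lower than I had predicted from the stylus length. I put this down to the stylus sitting slightly high in the grip or to calibration, because the force shape and travel are right.

**Bystanders:** The last pictures show the bars and both tins where they started.

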